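Unlatch a UV curing chamber and draw its lens tray out by the lip

ROBOT

A 6-joint arm with a two-finger parallel gripper is mounted at the origin on a cart in front of the work surface, level with it; the furniture and walls round the work are solid. World frame = base frame: x ahead of the robot, y to its left, z up, the work surface at z = 0. Lengths are in mm, angles in rad, forces in N, time in s.
With the tool pointing down it reaches from about 350 to 975 mm from the base axis. Payload 7.1 kg.
Tool frame: the origin (TCP) lies at the very end of the fingers, on their centre line; the grasp point (between the pads) lies ctrl.hold_point_z behind it (ctrl.hold_point_z is the distance from the TCP to the grasp point, in mm); z points along the fingers, y is the line along which they close (so a half turn about z gives the same grasp; the last joint's range is limited). The gripper opens to 88 mm and grips with 3 to 60 N. Pads are 20 mm wide; open, the fingers measure 115 mm over their backs; the gripper's body (75 mm by 178 mm) begins 61 mm behind the grasp point.
Start: joints at [1.141, 0.423, 1.63, -0, 1.089, -0.019], TCP at [249.557, 572.997, 222.675] pointing down, gripper open.
Joint ranges: [-3, 3], [-0.9, 2.11], [0.09, 2.58], [-1.31, 4.45], [0.11, 2.69], [-2.54, 2.54]. Speed limits (rad/s): [2.39, 2.39, 3.01, 3.14, 3.14, 3.14].

INTERFACE

Orientations are given as a rotation vector (axis times angle).
In Python, from workcell import ctrl gives the robot as it stands. The module is installed in compiled form; this text tells all that it offers.
- The arm moves only by the shell command python3 -m creep 'ROWS'. ROWS is JSON, a list of rows, each an object with "translation": the shift along the tool's x, y, z in mm, a list of three; "angular": the turn, a rotation vector about the tool's x, y, z in rad, a list of three; "jaw": the opening, from 0 (shut) to 1 (fully open). A call has exactly 8 rows; each row is the pose to reach, as a shift and turn from the pose commanded when the call began, along the tool's axes at that moment; what a row does not reach only later rows make up. A row lasts 1/8 s, in which the tool goes at most 62.5 mm and 10.7 degrees, less where a joint would pass 70% of its speed; a pose out of reach is approached as far as the arm can. A call with a gripper value outside its range is refused whole. The fingers move at their own pace and stop on an object; the grip force is fixed at half the most. Time passes only in rows, so rows that repeat a pose let the fingers close, or fill a call up. It gives the time, the measured TCP pose, the force, the opening and the grip force at its end, in the units of the state.
- ctrl.get_obs(): the state, without advancing time (a new reading comes with each control period).
- ctrl.get_image(name): name is "scene" or "side" or "wrist"; returns the picture (384x512x3 uint8, red, green, blue); there is no depth.
- ctrl.camera_info(name): a dict with "camera_matrix" (3x3 intrinsics, pixels), "distortion" ([k1, k2, p1, p2, k3] as OpenCV has them; the pictures are not rectified), "world_from_camera" (4x4, takes a point from camera to world coordinates). Camera axes: x right, y up, looking along -z (the intrinsics and any distortion apply to the point x, -y, -z); pixel columns grow to the right and rows downward; lengths in mm; the calibration is good to about 2 mm. A picture is of the moment at which its call begins: read the wrist's pose just before it. camera_info takes no time and is no camera call; for the wrist camera it gives the pose at the moment of the call.
- ctrl.close_job(): hands the job in; it is judged then, once.
Trained networks look in the newest picture that a camera, given by its name, has taken for a name from the list of things; names that differ only in an ending like _2 or _b are one class to them, and where a whole thing is asked for, a point or a joint stands for the part that bears it (a point fixed in the world has none). Each returns a list of dicts, best first, with "score" (0 to 1); they miss things now and then, are a little off and sometimes report something else, mostly with a low value. They report only what shows in the picture. A call takes as long as a camera call.
- ctrl.look_for(camera, label): "rect" ([left, top, right, bottom] in pixels, round what is visible of it).
The state is a dict: "t": time; "qpos": joint angles; "qvel": joint speeds; "joint_torque": joint torques, N m; "ee_pos": TCP position; "orientation": TCP orientation; "ft_force": force on the tool from outside, world axes, zero at the start; "moment": the same for the moment, N m; "width": finger opening in mm; "grasp_force": force on a finger pad.
Only numpy, scipy, OpenCV 4.12 (cv2) and the standard library are available. Lean on these libraries where they do the work, as an engineer would, in place of code of your own. Each camera call takes 0.05 s, during which the arm holds its last target. There are 200 camera calls.

TASK

The lens cells in the small UV curing chamber have cured. Swing the steel catch on its roof fully aside, then hook a fingertip behind the upturned lip of the tray and draw the tray out to its stop, smoothly enough that both lens cells stay seated in their nests. Work by pushing and hooking only: do not pinch the catch or the lip, do not touch or lift the lens cells, and leave the things lying around the chamber alone.

Things in the scene. Friction and masses are not known exactly. Their poses are not given: they have to be found in the camera images.
- curing_box: UV curing chamber: dark grey sheet-steel box fixed to the bench, 150 mm deep (x), 160 wide (y), roof at z 70 mm; amber window in the roof (to z 74), finned heat sink at the roof's rear (x +14 to +66, to z 90). Origin: centre of the underside, on the bench. Its -x is the front, where the tray slides out; -y is its right side as seen by someone facing that front.
- tray (a joint): how far the tray is drawn out, m: 0 shut, 0.110 at the stop; it slides along the chamber's -x and stays where it is left. Sliding takes about 3 N, a little more when fast. It starts shut; the catch blocks it until swung about 0.3 rad.
- tray_lip (a point): middle of the upper rear edge of the tray's upturned lip; moves with the tray, axes as the chamber's; shut, it lies at (-119, 0, 42) mm in the chamber's frame. The lip is an aluminium bar 110 mm wide (y), 7 mm thick (x), top at z 42 mm. Its rear face (towards the chamber) passes through this point; the front face is 7 mm further to -x.
- pull_gap (a point): centre of the gap behind the lip, at its bottom: a flat ledge at z 20 mm, moving with the tray; shut, at (-99, 0, 20) mm in the chamber's frame. The gap is 40 mm long in x, from the lip's rear face to the tray's upright aluminium front panel (top at z 63 mm), 110 mm wide, open above: a fingertip goes down into it from above.
- catch (a joint): angle of the swing catch, rad: 0 locked (arm straight forward), growing as the tab end swings to the chamber's right (-y) and then rearward, 1.25 fully aside at its stop. Vertical axis; it stays where it is left and takes about 1 N at the tab. It starts locked, at 0 to 0.15.
- catch_pivot (a point): pivot axis of the catch on the roof, at (-50, -55, 72) mm in the chamber's frame.
- catch_tab (a point): middle of the top edge of the catch's upright finger tab, z 100 mm, 52 mm from the pivot axis. The tab is a steel plate 20 mm long along the arm, 6 mm thick, from z 76 to z 100 mm, on the flat arm (14 mm wide). The point's -x points along the arm away from the pivot; push the tab on its +y face (the side towards the chamber's middle).
- cell_left: left (+y) lens cell, an aluminium ring with a glass lens, 44 mm diameter, 20 mm high, 60 g, loose in its nest. Origin: centre of its underside.
- cell_right: right (-y) lens cell, the same kind.
- nest_left (a point): centre of the left nest on the tray, on the nest plate 23 mm above the bench; four steel pins 9 mm high round it hold the cell with about 1.5 mm of play. Moves with the tray; shut, it lies at (-5, 32, 23) mm in the chamber's frame.
- nest_right (a point): centre of the right nest, the same; shut, at (-5, -32, 23) mm in the chamber's frame.
- uv_meter: bystander: loose hand-held meter, 105x58x23 mm, on the bench to the right of the chamber's front. Origin: centre of its underside.
- syringe: bystander: loose orange adhesive syringe with a blue plunger, 27x124x27 mm, lying on the bench further right. Origin: underside, centre.
- syringe_clear: bystander: loose white syringe with a blue cap, 23x109x23 mm, lying on the bench left of the chamber. Origin: underside, centre.

How it is judged:
By the outcome, as a careful person would: the job done as asked, in the order asked, and still so for the second after the job is handed in, with the robot touching nothing.
It also fails if it takes over 45 s, if anything falls off the work surface, if the arm or the gripper's body presses on something with over 40 N, if the wrist force passes 120 N, or if a joint passes its speed limit or range.

## Working session

There is one attempt and no reset: what is moved stays moved. The work goes in short steps, Python scripts to look and compute and a shell command to move; the robot and the scene stay as the last step left them, time stands still between calls to the robot, and variables do not carry over. Pictures are saved under pics/ and viewed, at most 10 in all, crops included, and the job is handed in when it is done.

```bash
mkdir -p pics; cat > h.py <<'E'
import numpy as np, cv2
from workcell import ctrl
from scipy.spatial.transform import Rotation as R
def ray(cam,uv,info=None):
    i=info or ctrl.camera_info(cam); K=np.array(i["camera_matrix"]);d=np.array(i["distortion"]);T=np.array(i["world_from_camera"])
    p=cv2.undistortPoints(np.array([[uv]],float),K,d)[0,0]
    return T[:3,3],T[:3,:3]@np.array([p[0],-p[1],-1])
def atz(cam,uv,z,info=None):
    o,v=ray(cam,uv,info); return o+v*(z-o[2])/v[2]
def proj(cam,P,info=None):
    i=info or ctrl.camera_info(cam); K=np.array(i["camera_matrix"]);d=np.array(i["distortion"]);T=np.array(i["world_from_camera"])
    c=(np.asarray(P,float).reshape(-1,3)-T[:3,3])@T[:3,:3]
    return cv2.projectPoints(c*[1,-1,-1],np.zeros(3),np.zeros(3),K,d)[0][:,0]
def save(cam,name):
    im=ctrl.get_image(cam); cv2.imwrite(f"pics/{name}.png",im[:,:,::-1]); return im
E
python3 - <<'E'
from h import *
np.set_printoptions(precision=1,suppress=True)
ims=[save(c,c) for c in("scene","side","wrist")]
cv2.imwrite("pics/both.png",np.vstack([cv2.resize(np.hstack(ims[:2]),(800,300)),cv2.resize(np.hstack([ims[2],ims[2]*0]),(800,300))])[:,:,::-1])
for c in("scene","side","wrist"):
    T=np.array(ctrl.camera_info(c)["world_from_camera"]);print(c,T[:3,3],-T[:3,2])
    for l in("curing_box","tray_lip","catch_tab"):
        r=ctrl.look_for(c,l)
        print(l,[(np.round(x["rect"]),round(x["score"],2)) for x in r[:2]])
o=ctrl.get_obs();print(o["t"],o["ee_pos"],R.from_rotvec(o["orientation"]).as_matrix(),ctrl.hold_point_z)
E
```

```text
scene [ 181.8 -547.3  849. ] [ 0.4  0.6 -0.7]
curing_box [(array([202., 145., 279., 209.]), 0.78)]
tray_lip [(array([198., 168., 238., 208.]), 0.62)]
catch_tab [(array([225., 180., 243., 195.]), 0.61), (array([198., 149., 278., 211.]), 0.53)]
side [ 342.4 1149.6  822.8] [ 0.2 -0.8 -0.6]
curing_box [(array([182., 198., 272., 258.]), 0.73)]
tray_lip [(array([255., 212., 273., 254.]), 0.62), (array([243., 202., 267., 214.]), 0.36)]
catch_tab [(array([242., 206., 268., 213.]), 0.47)]
wrist [187.6 602.2 386. ] [ 0.2 -0.1 -1. ]
curing_box []
tray_lip []
catch_tab []
0.6 [249.5 573.  222.7] [[-0.9  0.4 -0. ]
 [ 0.4  0.9 -0. ]
 [ 0.  -0.  -1. ]] 18.700000000000003
```

View pics/both.png

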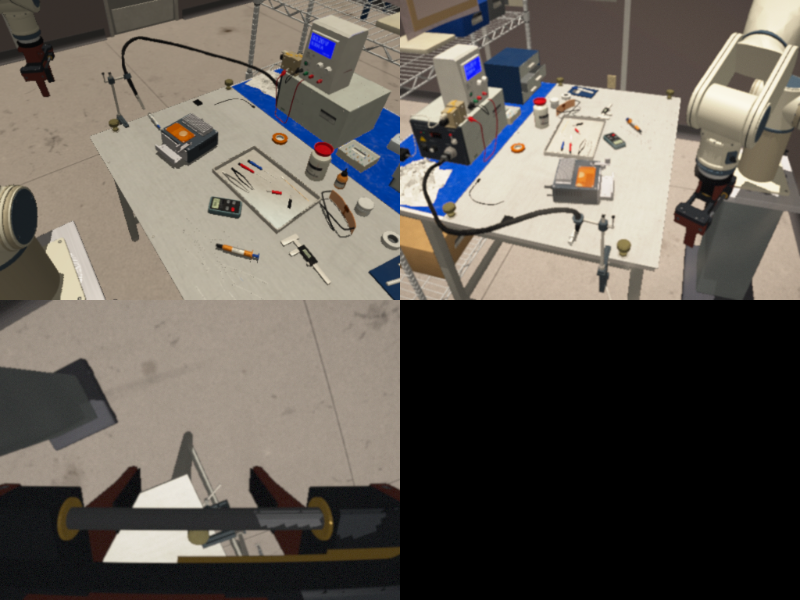

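The scene picture (left) shows the chamber at about (240,178) full-res with the tray lip facing lower left. The side view has it at about (228,230). I'll enlarge both.

```bash
python3 - <<'E'
from h import *
a=cv2.imread("pics/scene.png")[130:230,185:305];b=cv2.imread("pics/side.png")[180:280,170:290]
im=np.vstack([np.hstack([cv2.resize(x,None,fx=3.3,fy=5/1.0 if 0 else 3.3,interpolation=cv2.INTER_CUBIC) for x in(a,b)])])
cv2.imwrite("pics/crop.png",im);print(im.shape)
np.set_printoptions(precision=1,suppress=True)
for c,r in(("scene",[240,177]),("side",[227,228])): print(c,atz(c,r,50))
print(atz("scene",(234,181),100), atz("scene",(218,188),42),atz("side",(264,233),42))
E
```

```text
(330, 792, 3)
scene [621.6 242.8  50. ]
side [633.4 261.4  50. ]
[571.8 188.1 100. ] [547.9 244.2  42. ] [533.  246.3  42. ]
```

View pics/crop.png

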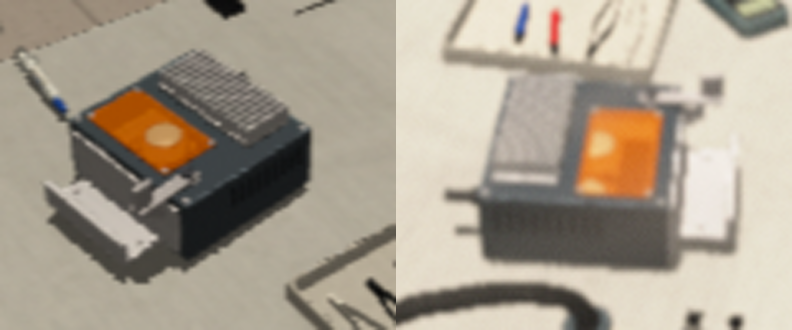

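Both crops show the tray lip facing the robot and the catch on the right of the roof. Next I fit the box pose to the roof corners.

```bash
cat >> h.py <<'E'
def box2w(p,P):
    c,s=np.cos(p[2]),np.sin(p[2]); P=np.asarray(P,float).reshape(-1,3)
    return np.c_[p[0]+c*P[:,0]-s*P[:,1],p[1]+s*P[:,0]+c*P[:,1],P[:,2]]
E
python3 - <<'E'
from h import *
from scipy.optimize import least_squares
np.set_printoptions(precision=1,suppress=True)
S=lambda u,v:(185+u/3.3,130+v/3.3)
D=lambda u,v:(170+(u-396)/3.3,180+v/3.3)
obs=[("scene",S(72,122),(-75,80,70)),("scene",S(183,207),(-75,-80,70)),("scene",S(310,128),(75,-80,70)),("scene",S(183,258),(-75,-80,0)),
("side",D(483,203),(75,80,70)),("side",D(677,212),(-75,80,70)),("side",D(508,75),(75,-80,70)),("scene",S(45,183),(-126,55,42)),("scene",S(132,250),(-126,-55,42)),]
I={c:ctrl.camera_info(c) for c in("scene","side")}
f=lambda p:np.concatenate([proj(c,box2w(p,P),I[c])[0]-uv for c,uv,P in obs])
r=least_squares(f,[630,248,0],loss="soft_l1");print(r.x[:2],np.round(r.x[2],3));print(r.fun.reshape(-1,2) if r.fun.size==18 else f(r.x).reshape(-1,2))
p=r.x
for n,P in dict(lip=(-119,0,42),gap=(-99,0,20),piv=(-50,-55,72),tab0=(-102,-55,100)).items():print(n,box2w(p,P))
o=ctrl.get_obs();print(R.from_rotvec(o["orientation"]).as_matrix().round(3).tolist())
T=np.array(ctrl.camera_info("wrist")["world_from_camera"]);m=R.from_rotvec(o["orientation"]).as_matrix()
print("cam in tool",m.T@(T[:3,3]-o["ee_pos"]),m.T@T[:3,:3])
E
```

```text
[633.9 257.7] 0.216
[[-3.1  0. ]
 [ 0.4  0.6]
 [-0.9 -0.6]
 [ 1.3  2.7]
 [-1.  -1.5]
 [-1.4 -2.3]
 [-0.7  0.4]
 [-2.   0.9]
 [-3.3 -0.5]]
lip [[517.7 232.2  42. ]]
gap [[537.2 236.5  20. ]]
piv [[596.9 193.3  72. ]]
tab0 [[546.1 182.1 100. ]]
[[-0.917, 0.399, -0.0], [0.399, 0.917, -0.0], [0.0, -0.0, -1.0]]
cam in tool [  68.5    2.1 -163.4] [[-0.   1.   0.3]
 [ 1.   0.  -0. ]
 [-0.   0.3 -1. ]]
```

```bash
python3 - <<'E'
from h import *
np.set_printoptions(precision=1,suppress=True)
# stand: base and clamp in full px (both.png top row is scaled 0.78)
s=512/400
def tri(a,b):
    o1,v1=ray("scene",a);o2,v2=ray("side",b)
    A=np.c_[v1,-v2];k=np.linalg.lstsq(A,o2-o1,rcond=None)[0];q1,q2=o1+k[0]*v1,o2+k[1]*v2
    return (q1+q2)/2,np.linalg.norm(q1-q2)
print("standtop",tri((111*s,77*s),(201*s,222*s)))
print("base",tri((124*s,122*s),(205*s,279*s)))
print("tip",tri((137*s,105*s),(172*s,242*s)))
print("cable top scene z300", atz("scene",(150*s,39*s),300))
p=[633.9,257.7,.216]
o=ctrl.get_obs();m=R.from_rotvec(o["orientation"]).as_matrix()
for n,t in dict(via=(380,330,260),look=box2w(p,(-40,-20,200))[0]).items():
    print(n,t,"tool shift",m.T@(np.array(t)-o["ee_pos"]))
E
```

```text
standtop (array([475.2, 572.6, 194.2]), np.float64(2.9375769512121797))
base (array([472.5, 570.2, -34.2]), np.float64(29.65191984589824))
tip (array([556.7, 541.6,  53.4]), np.float64(13.692550314225475))
cable top scene z300 [661.1 576.4 300. ]
via (380, 330, 260) tool shift [-216.6 -170.7  -37.3]
look [599.1 229.6 200. ] tool shift [-457.6 -175.2   22.7]
```

```bash
python3 -m creep '[{"translation":[-40,-35,-20],"angular":[0,0,-0.08],"jaw":1},{"translation":[-80,-70,-37],"angular":[0,0,-0.16],"jaw":1},{"translation":[-125,-105,-37],"angular":[0,0,-0.24],"jaw":1},{"translation":[-170,-140,-37],"angular":[0,0,-0.32],"jaw":1},{"translation":[-216,-171,-37],"angular":[0,0,-0.4],"jaw":1},{"translation":[-270,-172,-37],"angular":[0,0,-0.48],"jaw":1},{"translation":[-325,-173,-30],"angular":[0,0,-0.56],"jaw":1},{"translation":[-380,-174,-20],"angular":[0,0,-0.627],"jaw":1}]'
```

```text
t: 1.6
ee_pos: [530.3, 260.8, 243.1]
orientation: [-0.342, 3.121, 0.001]
ft_force: [0.1, 0.9, 1.3]
width: 87.6
grasp_force: 0.0
```

```bash
python3 -m creep '[{"translation":[-30,-23,15],"angular":[0,0,0],"jaw":1},{"translation":[-60,-46,35],"angular":[0,0,0],"jaw":1},{"translation":[-60,-46,35],"angular":[0,0,0],"jaw":1},{"translation":[-60,-46,35],"angular":[0,0,0],"jaw":1},{"translation":[-60,-46,35],"angular":[0,0,0],"jaw":1},{"translation":[-60,-46,35],"angular":[0,0,0],"jaw":1},{"translation":[-60,-46,35],"angular":[0,0,0],"jaw":1},{"translation":[-60,-46,35],"angular":[0,0,0],"jaw":1}]'
python3 - <<'E'
from h import *
p=[633.9,257.7,.216]
i=ctrl.camera_info("wrist"); im=save("wrist","w1").copy()
for P in [(-75,80,70),(-75,-80,70),(75,-80,70),(-119,-55,42),(-119,55,42),(-126,55,42),(-126,-55,42),(-50,-55,72),(-102,-55,100)]:
    u=proj("wrist",box2w(p,P),i)[0]; print(P,u.round(0)); cv2.circle(im,tuple(int(v) for v in u),2,(0,255,0),-1)
cv2.imwrite("pics/w1m.png",cv2.resize(im,(768,576))[:,:,::-1])
for l in("tray_lip","catch_tab","curing_box"): print(l,[(np.round(x["rect"]),x["score"]) for x in ctrl.look_for("wrist",l)[:2]])
E
```

```text
t: 2.6
ee_pos: [596.8, 229.9, 208.0]
orientation: [-0.339, 3.123, 0.0]
ft_force: [-0.1, 0.0, 0.8]
width: 87.6
grasp_force: 0.0
(-75, 80, 70) [338. 149.]
(-75, -80, 70) [192. 149.]
(75, -80, 70) [199. 271.]
(-119, -55, 42) [217. 108.]
(-119, 55, 42) [312. 108.]
(-126, 55, 42) [313. 102.]
(-126, -55, 42) [217. 102.]
(-50, -55, 72) [216. 172.]
(-102, -55, 100) [211. 125.]
tray_lip [(array([208., 108., 332., 159.]), 0.65)]
catch_tab [(array([211., 122., 228., 185.]), 0.83), (array([204., 108., 333., 162.]), 0.39)]
curing_box [(array([195., 105., 344., 266.]), 0.82)]
```

View pics/w1m.png

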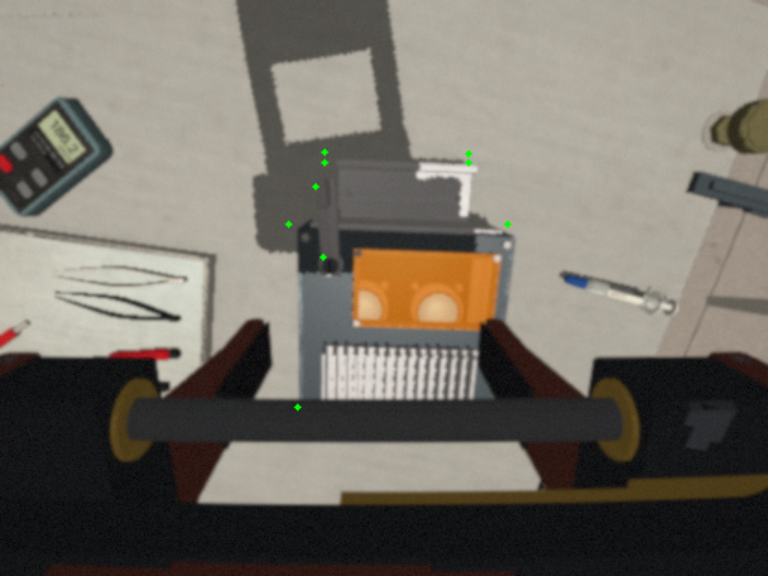

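The wrist view shows the chamber slightly beyond and to the right of my prediction, by about 8 px in the picture. I'll zoom in once to refine the fit.

```bash
python3 - <<'E'
import cv2
a=cv2.imread("pics/w1.png")[95:235,190:350]
cv2.imwrite("pics/w1c.png",cv2.convertScaleAbs(cv2.resize(a,None,fx=4,fy=4,interpolation=cv2.INTER_CUBIC),alpha=1.6,beta=20))
E
```

```text
(no output)
```

View pics/w1c.png

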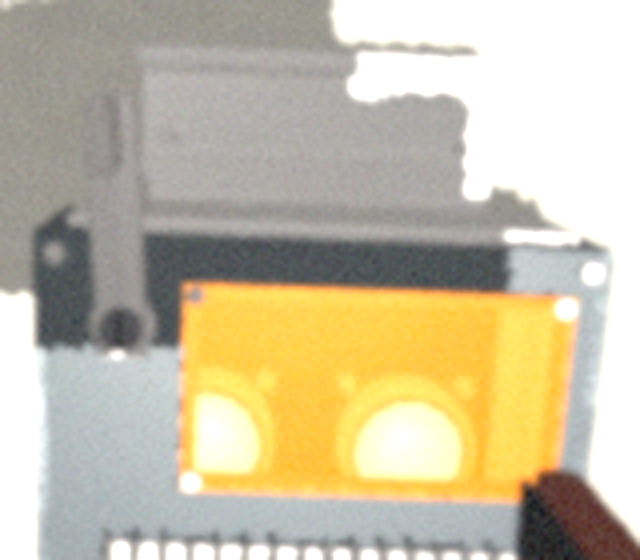

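```bash
python3 - <<'E'
from h import *
from scipy.optimize import least_squares
np.set_printoptions(precision=1,suppress=True)
C=lambda u,v:np.array((190+u/4,95+v/4))
i=ctrl.camera_info("wrist")
obs=[(C(38,232),(-75,-80,70)),(C(606,248),(-75,80,70)),(C(122,327),(-50,-55,78)),(C(140,48),(-126,-55,42)),(C(478,50),(-126,55,42)),(C(140,70),(-119,-55,42))]
f=lambda p:np.concatenate([proj("wrist",box2w(p,P),i)[0]-uv for uv,P in obs])
r=least_squares(f,[633.9,257.7,.216],loss="soft_l1");p=r.x;print(p[:2],round(p[2],3));print(f(p).reshape(-1,2))
t=atz("wrist",C(107,135),100,i);piv=box2w(p,(-50,-55,72))[0]
d=t-piv;d=R.from_euler("z",-p[2]).apply(d);print("tab rel pivot(box)",d,"angle",np.arctan2(-d[1],-d[0]))
o=ctrl.get_obs();m=R.from_rotvec(o["orientation"]).as_matrix();yt=np.arctan2(-m[1,0],-m[0,0]);print("tool yaw",yt,o["ee_pos"])
for n,P in dict(pre=(-102,-25,130),pre2=(-102,-25,86),c0=(-102,-36,86)).items():print(n,box2w(p,P)[0],m.T@(box2w(p,P)[0]-o["ee_pos"]))
E
```

```text
[638.8 263.6] 0.191
[[-0.9 -0. ]
 [ 2.5 -0.3]
 [ 0.2  0.6]
 [-1.1 -0.9]
 [ 9.7  1.3]
 [-1.2 -0.1]]
tab rel pivot(box) [-52.8  -1.6  28. ] angle 0.030814108794571585
tool yaw 0.21620136266886864 [596.9 229.6 207.7]
pre [543.4 219.7 130. ] [54.4  1.8 77.7]
pre2 [543.4 219.7  86. ] [ 54.4   1.8 121.7]
c0 [545.5 208.9  86. ] [ 54.6  -9.2 121.7]
```

Fit: box at (639, 264), yaw 0.191, catch angle ≈ 0.03. I'll go beside the tab on its inner face with the fingers shut.

```bash
python3 -m creep '[{"translation":[20,1,10],"angular":[0,0,0.01],"jaw":0},{"translation":[40,2,30],"angular":[0,0,0.025],"jaw":0},{"translation":[54,2,50],"angular":[0,0,0.025],"jaw":0},{"translation":[54,2,75],"angular":[0,0,0.025],"jaw":0},{"translation":[54,2,100],"angular":[0,0,0.025],"jaw":0},{"translation":[54,2,122],"angular":[0,0,0.025],"jaw":0},{"translation":[54,2,122],"angular":[0,0,0.025],"jaw":0},{"translation":[54,2,122],"angular":[0,0,0.025],"jaw":0}]'
python3 - <<'E'
from h import *
p=[638.8,263.6,.191]
i=ctrl.camera_info("wrist"); im=save("wrist","w2"); sc=save("scene","s2")
a=cv2.resize(sc[130:230,185:285],(400,400),interpolation=cv2.INTER_CUBIC)
cv2.imwrite("pics/w2m.png",np.hstack([cv2.resize(im,(400,400)),a])[:,:,::-1])
o=ctrl.get_obs();d=R.from_euler("z",-.191).apply(o["ee_pos"]-np.array([638.8,263.6,0]));print("tcp in box",d,o["width"],o["ft_force"])
E
```

```text
t: 3.8
ee_pos: [544.2, 220.2, 86.3]
orientation: [-0.3, 3.127, 0.0]
ft_force: [-0.3, -0.5, 0.1]
width: 11.3
grasp_force: 0.0
tcp in box [-100.78669163  -24.57954764   86.77510958] 3.3877119368620408 [-0.18153495 -0.18649445 -0.23047573]
```

View pics/w2m.png

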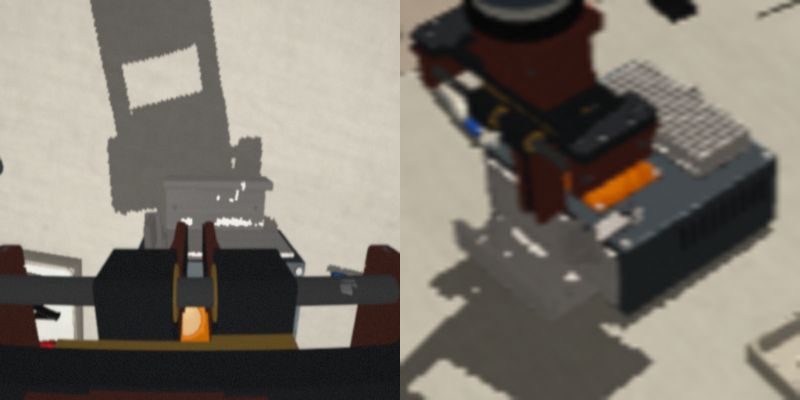

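The fingers are down beside the tab's inner face and clear of it. Now I swing the catch along its arc.

```bash
python3 -m creep '[{"translation":[6,-13,0],"angular":[0,0,0],"jaw":0},{"translation":[9,-21,0],"angular":[0,0,0],"jaw":0},{"translation":[10,-29,0],"angular":[0,0,0],"jaw":0},{"translation":[7,-36,0],"angular":[0,0,0],"jaw":0},{"translation":[4,-43,0],"angular":[0,0,0],"jaw":0},{"translation":[-1,-50,0],"angular":[0,0,0],"jaw":0},{"translation":[-6,-55,0],"angular":[0,0,0],"jaw":0},{"translation":[-14,-60,0],"angular":[0,0,0],"jaw":0}]'
python3 -m creep '[{"translation":[-4,-2,0],"angular":[0,0,0],"jaw":0},{"translation":[-8,-5,0],"angular":[0,0,0],"jaw":0},{"translation":[-10,-6,0],"angular":[0,0,0],"jaw":0},{"translation":[-10,-6,0],"angular":[0,0,0],"jaw":0},{"translation":[-10,-6,0],"angular":[0,0,0],"jaw":0},{"translation":[-10,-6,0],"angular":[0,0,0],"jaw":0},{"translation":[-10,-6,0],"angular":[0,0,0],"jaw":0},{"translation":[-10,-6,0],"angular":[0,0,0],"jaw":0}]'
```

```text
t: 4.9
ee_pos: [569.0, 163.3, 85.5]
orientation: [0.3, -3.126, 0.001]
ft_force: [-2.0, -0.9, -1.0]
width: 0.6
grasp_force: 1.0
t: 5.9
ee_pos: [577.4, 161.0, 85.4]
orientation: [0.299, -3.123, -0.002]
ft_force: [-9.8, 5.6, 4.4]
width: 0.7
grasp_force: 5.4
```

About 11 N of resistance, with the TCP stalled 3 mm short, says the catch is at its stop. I back off, rise, move over the gap and check.

```bash
python3 -m creep '[{"translation":[12,6,0],"angular":[0,0,0],"jaw":0},{"translation":[18,14,-15],"angular":[0,0,0],"jaw":0},{"translation":[20,30,-45],"angular":[0,0,0],"jaw":0},{"translation":[22,60,-75],"angular":[0,0,0],"jaw":0},{"translation":[22,91,-75],"angular":[0,0,0],"jaw":0},{"translation":[22,91,-75],"angular":[0,0,0],"jaw":0},{"translation":[22,91,-75],"angular":[0,0,0],"jaw":0},{"translation":[22,91,-75],"angular":[0,0,0],"jaw":0}]'
python3 - <<'E'
from h import *
i=ctrl.camera_info("wrist"); im=save("wrist","w3").copy(); sc=save("scene","s3")
p=[638.8,263.6,.191]
for P in [(-119,-55,42),(-119,0,42),(-119,55,42),(-79,-55,63),(-79,55,63),(-66.4,-104.3,100)]:
    u=proj("wrist",box2w(p,P),i)[0]; print(P,u.round(0)); cv2.circle(im,tuple(int(v) for v in u),1,(0,255,0),-1)
a=cv2.resize(sc[130:230,185:285],(390,390),interpolation=cv2.INTER_CUBIC)
b=cv2.resize(im[60:260,150:350],(390,390))
cv2.imwrite("pics/w3m.png",np.hstack([b,a])[:,:,::-1])
o=ctrl.get_obs();d=R.from_euler("z",-.191).apply(o["ee_pos"]-np.array([638.8,263.6,0]));print("tcp in box",d,o["ft_force"])
E
```

```text
t: 6.9
ee_pos: [541.0, 244.1, 160.6]
orientation: [0.299, -3.127, 0.001]
ft_force: [0.8, -0.1, 0.2]
width: 1.0
grasp_force: 0.0
(-119, -55, 42) [195. 165.]
(-119, 0, 42) [248. 164.]
(-119, 55, 42) [301. 164.]
(-79, -55, 63) [193. 208.]
(-79, 55, 63) [303. 208.]
(-66.4, -104.3, 100) [131. 234.]
tcp in box [-99.61819345  -0.55260478 160.48454216] [-0.02470169 -0.78589187 -0.18979744]
```

View pics/w3m.png

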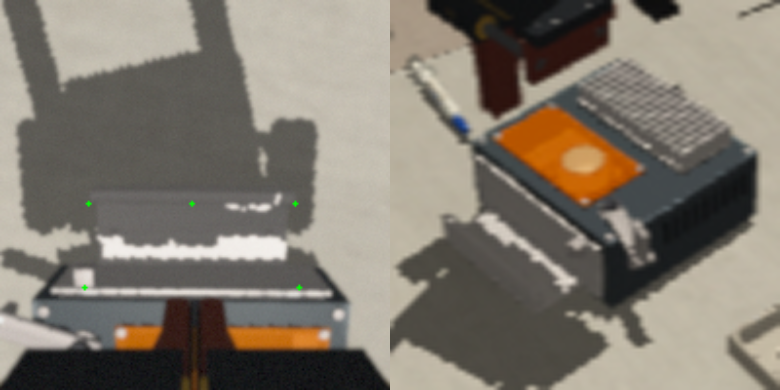

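The catch now lies sideways and slightly forward in both views (≈1.25 rad), and the gap is in line under the fingers. Descending into it.

```bash
python3 -m creep '[{"translation":[0,0,20],"angular":[0,0,0],"jaw":0},{"translation":[0,0,45],"angular":[0,0,0],"jaw":0},{"translation":[0,0,70],"angular":[0,0,0],"jaw":0},{"translation":[0,0,90],"angular":[0,0,0],"jaw":0},{"translation":[0,0,108],"angular":[0,0,0],"jaw":0},{"translation":[0,0,122],"angular":[0,0,0],"jaw":0},{"translation":[0,0,131],"angular":[0,0,0],"jaw":0},{"translation":[0,0,131],"angular":[0,0,0],"jaw":0}]'
```

```text
t: 8.0
ee_pos: [540.7, 244.9, 29.2]
orientation: [0.3, -3.126, 0.0]
ft_force: [-0.1, -0.0, -0.6]
width: 0.4
grasp_force: 0.0
```

```bash
python3 -m creep '[{"translation":[2,0,0],"angular":[0,0,0],"jaw":0},{"translation":[4,0,0],"angular":[0,0,0],"jaw":0},{"translation":[6,0,0],"angular":[0,0,0],"jaw":0},{"translation":[8,0,0],"angular":[0,0,0],"jaw":0},{"translation":[10,0,0],"angular":[0,0,0],"jaw":0},{"translation":[12,0,0],"angular":[0,0,0],"jaw":0},{"translation":[14,0,0],"angular":[0,0,0],"jaw":0},{"translation":[16,0,0],"angular":[0,0,0],"jaw":0}]'
```

```text
t: 9.0
ee_pos: [525.5, 242.0, 29.8]
orientation: [-0.3, 3.127, 0.0]
ft_force: [2.6, -0.6, -0.7]
width: 0.2
grasp_force: 1.3
```

Contact is made and the tray slides at about 3 N. Continuing smoothly.

```bash
python3 -m creep '[{"translation":[2.5,0,0],"angular":[0,0,0],"jaw":0},{"translation":[5.5,0,0],"angular":[0,0,0],"jaw":0},{"translation":[9,0,0],"angular":[0,0,0],"jaw":0},{"translation":[13,0,0],"angular":[0,0,0],"jaw":0},{"translation":[17,0,0],"angular":[0,0,0],"jaw":0},{"translation":[21,0,0],"angular":[0,0,0],"jaw":0},{"translation":[25,0,0],"angular":[0,0,0],"jaw":0},{"translation":[29,0,0],"angular":[0,0,0],"jaw":0}]'
python3 -m creep '[{"translation":[4,0,0],"angular":[0,0,0],"jaw":0},{"translation":[8,0,0],"angular":[0,0,0],"jaw":0},{"translation":[12,0,0],"angular":[0,0,0],"jaw":0},{"translation":[16,0,0],"angular":[0,0,0],"jaw":0},{"translation":[20,0,0],"angular":[0,0,0],"jaw":0},{"translation":[24,0,0],"angular":[0,0,0],"jaw":0},{"translation":[28,0,0],"angular":[0,0,0],"jaw":0},{"translation":[32,0,0],"angular":[0,0,0],"jaw":0}]'
python3 -m creep '[{"translation":[4,0,0],"angular":[0,0,0],"jaw":0},{"translation":[8,0,0],"angular":[0,0,0],"jaw":0},{"translation":[12,0,0],"angular":[0,0,0],"jaw":0},{"translation":[15.5,0,0],"angular":[0,0,0],"jaw":0},{"translation":[19,0,0],"angular":[0,0,0],"jaw":0},{"translation":[22,0,0],"angular":[0,0,0],"jaw":0},{"translation":[25,0,0],"angular":[0,0,0],"jaw":0},{"translation":[27,0,0],"angular":[0,0,0],"jaw":0}]'
```

```text
t: 10.0
ee_pos: [496.5, 236.4, 29.7]
orientation: [-0.3, 3.127, 0.0]
ft_force: [1.9, 2.8, 0.3]
width: 0.2
grasp_force: 1.4
t: 11.0
ee_pos: [465.1, 230.3, 29.6]
orientation: [0.3, -3.127, 0.0]
ft_force: [2.2, 2.5, -0.3]
width: 0.3
grasp_force: 1.4
t: 12.0
ee_pos: [438.7, 225.1, 29.7]
orientation: [0.3, -3.127, 0.0]
ft_force: [2.6, 2.2, -1.3]
width: 0.6
grasp_force: 1.3
```

```bash
python3 -m creep '[{"translation":[1.5,0,0],"angular":[0,0,0],"jaw":0},{"translation":[3,0,0],"angular":[0,0,0],"jaw":0},{"translation":[4.5,0,0],"angular":[0,0,0],"jaw":0},{"translation":[6,0,0],"angular":[0,0,0],"jaw":0},{"translation":[7.5,0,0],"angular":[0,0,0],"jaw":0},{"translation":[9,0,0],"angular":[0,0,0],"jaw":0},{"translation":[10.5,0,0],"angular":[0,0,0],"jaw":0},{"translation":[12,0,0],"angular":[0,0,0],"jaw":0}]'
```

```text
t: 13.0
ee_pos: [427.0, 222.9, 29.7]
orientation: [-0.3, 3.127, 0.0]
ft_force: [2.7, 2.7, -0.9]
width: 0.5
grasp_force: 1.3
```

```bash
python3 -m creep '[{"translation":[0.7,0,0],"angular":[0,0,0],"jaw":0},{"translation":[1.4,0,0],"angular":[0,0,0],"jaw":0},{"translation":[2.1,0,0],"angular":[0,0,0],"jaw":0},{"translation":[2.8,0,0],"angular":[0,0,0],"jaw":0},{"translation":[3.5,0,0],"angular":[0,0,0],"jaw":0},{"translation":[4.2,0,0],"angular":[0,0,0],"jaw":0},{"translation":[5,0,0],"angular":[0,0,0],"jaw":0},{"translation":[5,0,0],"angular":[0,0,0],"jaw":0}]'
```

```text
t: 14.0
ee_pos: [423.4, 222.3, 29.8]
orientation: [-0.3, 3.125, 0.001]
ft_force: [6.6, 2.1, -3.7]
width: 0.3
grasp_force: 3.1
```

```bash
python3 -m creep '[{"translation":[0.5,0,0],"angular":[0,0,0],"jaw":0},{"translation":[1,0,0],"angular":[0,0,0],"jaw":0},{"translation":[1.5,0,0],"angular":[0,0,0],"jaw":0},{"translation":[2,0,0],"angular":[0,0,0],"jaw":0},{"translation":[2,0,0],"angular":[0,0,0],"jaw":0},{"translation":[2,0,0],"angular":[0,0,0],"jaw":0},{"translation":[2,0,0],"angular":[0,0,0],"jaw":0},{"translation":[2,0,0],"angular":[0,0,0],"jaw":0}]'
```

```text
t: 15.0
ee_pos: [423.3, 222.3, 29.9]
orientation: [-0.3, 3.121, 0.002]
ft_force: [12.1, 1.0, -8.4]
width: 0.5
grasp_force: 5.8
```

The tray is at the stop: no motion while the force rises. I unload, centre the finger in the gap and lift straight out.

```bash
python3 -m creep '[{"translation":[-4,0,0],"angular":[0,0,0],"jaw":0},{"translation":[-8,0,0],"angular":[0,0,0],"jaw":0},{"translation":[-12,0,0],"angular":[0,0,0],"jaw":0},{"translation":[-12,0,0],"angular":[0,0,0],"jaw":0},{"translation":[-12,0,-15],"angular":[0,0,0],"jaw":0},{"translation":[-12,0,-50],"angular":[0,0,0],"jaw":0},{"translation":[-12,0,-100],"angular":[0,0,0],"jaw":0},{"translation":[-12,0,-150],"angular":[0,0,0],"jaw":0}]'
python3 -m creep '[{"translation":[0,0,-30],"angular":[0,0,0],"jaw":0},{"translation":[0,0,-60],"angular":[0,0,0],"jaw":0},{"translation":[0,0,-60],"angular":[0,0,0],"jaw":0},{"translation":[0,0,-60],"angular":[0,0,0],"jaw":0},{"translation":[0,0,-60],"angular":[0,0,0],"jaw":0},{"translation":[0,0,-60],"angular":[0,0,0],"jaw":0},{"translation":[0,0,-60],"angular":[0,0,0],"jaw":0},{"translation":[0,0,-60],"angular":[0,0,0],"jaw":0}]'
python3 - <<'E'
from h import *
sc=save("scene","s4");sd=save("side","d4")
p=[638.8,263.6,.191]
for c in("scene","side"):
    print(c,proj(c,box2w(p,[(-229,0,42),(-115,32,43),(-115,-32,43)])).round(0).tolist())
a=cv2.resize(sc[130:250,165:285],(400,400),interpolation=cv2.INTER_CUBIC)
b=cv2.resize(sd[170:290,200:320],(400,400),interpolation=cv2.INTER_CUBIC)
cv2.imwrite("pics/f.png",np.hstack([a,b])[:,:,::-1])
E
```

```text
t: 16.0
ee_pos: [431.4, 223.7, 182.0]
orientation: [0.3, -3.127, 0.0]
ft_force: [0.5, -0.6, 0.6]
width: 0.5
grasp_force: 0.0
t: 17.0
ee_pos: [431.9, 223.8, 239.4]
orientation: [0.3, -3.127, 0.0]
ft_force: [-0.4, 0.0, 0.2]
width: 0.5
grasp_force: 0.0
scene [[179.0, 211.0], [205.0, 186.0], [219.0, 197.0]]
side [[309.0, 234.0], [267.0, 240.0], [267.0, 225.0]]
```

View pics/f.png

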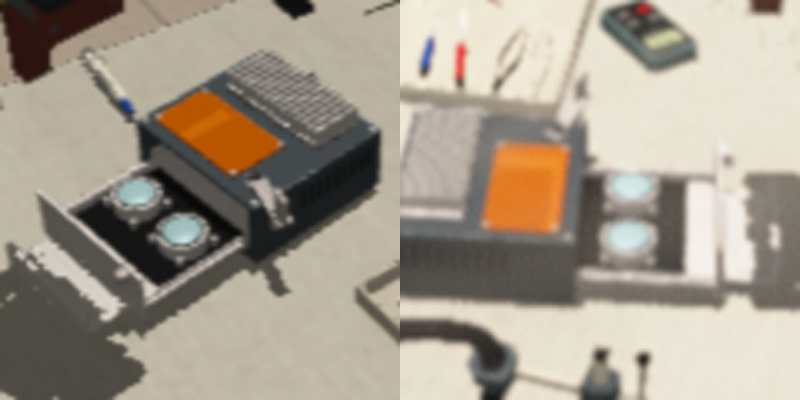

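Both views show the tray fully out, both cells level in their pins and the catch aside. The final push position also matches 1.25 rad. Handing in.

```bash
python3 -c "
from workcell import ctrl
print(ctrl.close_job())"
```

```text
the job is handed in; nothing more can be done
None
```

The catch is swung to its stop, the tray is drawn out to its stop with both lens cells seated in their nests, and the job is handed in; the judge returned no verdict.

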